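Third hand for mounting a draw plate

ROBOT

A 6-joint arm with a two-finger parallel gripper is mounted at the origin on the work surface. World frame = base frame: x ahead of the robot, y to its left, z up, the work surface at z = 0. Lengths are in m, angles in rad, forces in N, time in s.
With the tool pointing down it reaches from about 0.25 to 0.775 m from the base axis. Payload 4 kg.
Tool frame: the origin (TCP) lies between the finger pads; the fingertips stand 11 mm ahead of it and the grasp point (between the pads) lies 8 mm behind it (robot.tip_extent is the z of the fingertips in the tool frame, in m); z points along the fingers, y is the line along which they close (so a half turn about z gives the same grasp; the last joint's range is limited). The gripper opens to 94 mm and grips with 3 to 60 N. Pads are 16 mm wide; open, the fingers measure 119 mm over their backs; the gripper's body (75 mm by 177 mm) begins 78 mm behind the grasp point.
Start: joints at [1.069, 0.087, 1.371, -0, 1.684, -0.103], TCP at [0.214, 0.507, 0.186] pointing down, gripper open.
Joint ranges: [-3.1, 3.1], [-0.76, 2.03], [0.27, 2.55], [-1.08, 4.22], [0.17, 2.65], [-2.57, 2.57]. Speed limits (rad/s): [2.79, 2.79, 3.14, 3.14, 3.14, 3.14].

INTERFACE

Orientations are given as [roll, pitch, yaw] about the fixed x, y, z axes, in that order (R = Rz(yaw) Ry(pitch) Rx(roll)).
In Python, from bench import robot, imaging gives the robot as it stands.
- The arm moves only by the shell command python3 -m pendant 'ROWS'. ROWS is JSON, a list of rows, each a list of 7 numbers: the shift along the world's x, y, z in cm, then the turn, a rotation vector about the world's x, y, z in degrees, then the opening, from 0 (shut) to 1 (fully open). In form: [[dx, dy, dz, ax, ay, az, jaw], ...]. A call has 1 to 8 rows; each row shifts and turns the commanded pose from where the row before left it; what a row does not reach is not made up. A row lasts 1/10 s, in which the tool goes at most 50 mm and 8.59 degrees, less where a joint would pass 70% of its speed; a pose out of reach is approached as far as the arm can. A call is refused whole if a number of a shift passes 5 or a number of a turn 8.59, either way. A call with a gripper value outside its range is refused whole. The fingers move at their own pace and stop on an object; the grip force is fixed at half the most. Time passes only in rows, so rows that do not move let the fingers close. It gives the time, the measured TCP pose, the force, the opening and the grip force at its end, in the units of the state.
- robot.get_obs(): the state, without advancing time (a new reading comes with each control period).
- imaging.snapshot(name): name is "scene" or "top" or "wrist"; returns the picture (384x512x3 uint8, red, green, blue); there is no depth.
- imaging.camera_params(name): a dict with "camera_matrix" (3x3 intrinsics, pixels), "k1" (the pictures are not rectified: a ray, as slopes to the right and down, at radius r is drawn at 1 + k1 r^2 times it, then the intrinsics apply), "R" (3x3) and "t" (3): a world point X has camera coordinates R X + t. Camera axes: x right, y down, z forward; pixel columns grow to the right and rows downward; lengths in m; the calibration is good to about 2 mm. A picture is of the moment at which its call begins: read the wrist's pose just before it. camera_params takes no time and is no camera call; for the wrist camera it gives the pose at the moment of the call.
- robot.close_job(): hands the job in; it is judged then, once.
The state is a dict: "time": time; "joint_positions": joint angles; "qvel": joint speeds; "joint_torque": joint torques, N m; "tool_pos": TCP position; "ee_rot": TCP orientation; "wrist_force": force on the tool from outside, world axes, zero at the start; "wrist_torque": the same for the moment, N m; "width": finger opening in m; "finger_force": force on a finger pad.
Only numpy, scipy, OpenCV 4.12 (cv2) and the standard library are available. Lean on these libraries where they do the work, as an engineer would, in place of code of your own. Each camera call takes 0.05 s, during which the arm holds its last target. There are 200 camera calls.

TASK

Pull the fixture's length stop out by its black knob until it comes to its end, then stand the steel draw plate on the fixture's base, long edge down, with one end touching the stop's cross arm and one broad side flat against the sprung fence. Press the plate against the fence with a steady push of about 8 N, which drives the fence back through about half of its travel, and finish while still holding and pressing it like that, so that the goldsmith can clamp it down. Push gently rather than ramming the fence, and leave the glass jar and the steel bench block beside the plate where they are.

Things in the scene. Friction and masses are not known exactly. Their poses are not given: they have to be found in the camera images.
- fixture: Steel fixture fixed on the bench, base 150 (x) x 250 (y) x 10 mm. Origin: centre of the base's underside; x points from its open front to the fence, y along the fence, z up. On it: sprung fence; behind it a spring housing (x 54 to 70, top z 34 mm); at the front two rod guides (x -66 to -44, y -61 to -43 and 3 to 21, top z 42 mm). The plate goes between guides and fence, its middle at y = 30 mm.
- fence_face (a point): Centre of the front face (looking along the fixture's -x) of the sprung fence, a dark steel bar 14 (x) x 150 (y) x 15 mm, from 11 to 26 mm above the bench, so the plate's upper part stands clear above it. At rest this point is at x = 20, y = -15, z = 18.5 mm in the fixture's frame; it moves with the fence; same axes.
- fence (a joint): How far the fence is pushed back along the fixture's +x: 0 at rest, hard end at 0.012 m. Its springs give 1.3 N per mm (half travel, 6 mm: 7.8 N) and push it back to 0 when it is let go.
- stop (a joint): How far the length stop is pulled out along the fixture's +y: 0 fully in, 0.050 m at its hard end; starts between 0 and 0.015. A light spring (0.03 N per mm) pulls it inwards, but friction (4 N) holds it wherever it is left; pulling takes 4 to 6 N.
- stop_knob (a point): Centre of the stop's upright black pull knob, a cylinder 20 mm across from z = 54 to 80 mm above the bench (this point at 67 mm), on a 12 mm stem standing on the front end of the cross arm (arm top at z = 44 mm); at x = -55 mm, y = 41 mm + the joint's value in the fixture's frame.
- stop_face (a point): Point on the -y face of the stop's steel cross arm, where the plate's end goes: x = 20 mm, y = 35 mm + the joint's value, z = 36 mm in the fixture's frame, same axes. The arm is 12 mm thick in y, runs from x = -62 to +45 mm and from z = 28 to 44 mm, passing above the fence.
- plate: The draw plate: a loose steel bar with two rows of small dark holes, 16 (x, thickness) x 110 (y, length) x 48 mm (z, height), 0.4 to 0.6 kg, standing on its long edge on the bench. Origin: centre of its underside. Either broad side may face the fence and either end the stop. On the base its underside is at z = 10, its top at 58 mm.
- jar: Small round glass jar with a brass lid, 52 mm across and 70 mm high, standing beyond one end (+y) of the draw plate; leave it alone. Origin: centre of its underside.
- bench_block: Low square steel bench block, 65 x 65 x 24 mm, lying beyond the other end (-y) of the draw plate; leave it alone. Origin: centre of its underside.
Not all that is in view belongs to the job. What is shaped like the plate but green, purple or yellow is not meant.

How it is judged:
By the outcome, as a careful person would: the job done as asked, in the order asked, and still so for the second after the job is handed in, while the arm keeps its last pose, push and grip.
It also fails if it takes over 51 s, if anything falls off the work surface, if the arm or the gripper's body presses on something with over 40 N, if the wrist force passes 120 N, or if a joint passes its speed limit or range.

## Working session

There is one attempt and no reset: what is moved stays moved. The work goes in short steps, Python scripts to look and compute and a shell command to move; the robot and the scene stay as the last step left them, time stands still between calls to the robot, and variables do not carry over. Pictures are saved under pics/ and viewed, at most 10 in all, crops included, and the job is handed in when it is done.

```bash
mkdir -p pics; ls
cat > h.py <<'E'
import numpy as np, cv2
from bench import robot, imaging
def snap(n,f):
    im=imaging.snapshot(n); cv2.imwrite('pics/'+f,im[:,:,::-1]); return im
def ray(p,u,v):
    K=np.array(p['camera_matrix']); s=np.array([(u-K[0,2])/K[0,0],(v-K[1,2])/K[1,1]]); q=s.copy()
    for _ in range(20): q=s/(1+p['k1']*(q@q))
    R=np.array(p['R']); t=np.array(p['t'])
    return -R.T@t, R.T@np.array([q[0],q[1],1])
def atz(p,u,v,z):
    o,d=ray(p,u,v); return o+d*(z-o[2])/d[2]
def proj(p,X):
    c=np.array(p['R'])@np.array(X)+np.array(p['t']); s=c[:2]/c[2]; s=s*(1+p['k1']*(s@s))
    K=np.array(p['camera_matrix']); return np.array([K[0,0]*s[0]+K[0,2],K[1,1]*s[1]+K[1,2]])
E
python3 - <<'E'
from h import *
import json
a=snap('top','a_top.png'); b=snap('scene','a_sc.png')
o=robot.get_obs(); print(o['time'],o['tool_pos'],o['ee_rot'],o['width'])
for n in('top','scene'):
    p=imaging.camera_params(n); np.save(n+'.npy',p,allow_pickle=True); print({k:np.round(v,3).tolist() for k,v in p.items()})
cv2.imwrite('pics/a_top2.png',cv2.resize(a[:,:,::-1],(800,600),interpolation=3))
cv2.imwrite('pics/a_sc2.png',cv2.resize(b[:,:,::-1],(800,600),interpolation=3))
E
```

```text
pics
0.1 [0.21332087 0.50638576 0.18493911] [-3.13965777e+00 -1.94229151e-04  2.74280892e+00] 0.09421920106301487
{'camera_matrix': [[363.934, 0.0, 249.796], [0.0, 363.934, 187.636], [0.0, 0.0, 1.0]], 'k1': -0.049, 'R': [[0.005, -1.0, -0.031], [-0.994, -0.001, -0.111], [0.111, 0.031, -0.993]], 't': [0.063, 0.518, 0.937]}
{'camera_matrix': [[367.119, 0.0, 255.616], [0.0, 367.119, 192.708], [0.0, 0.0, 1.0]], 'k1': 0.01, 'R': [[0.196, 0.981, 0.004], [0.754, -0.148, -0.64], [-0.627, 0.128, -0.768]], 't': [-0.149, -0.345, 1.427]}
```

View pics/a_top2.png

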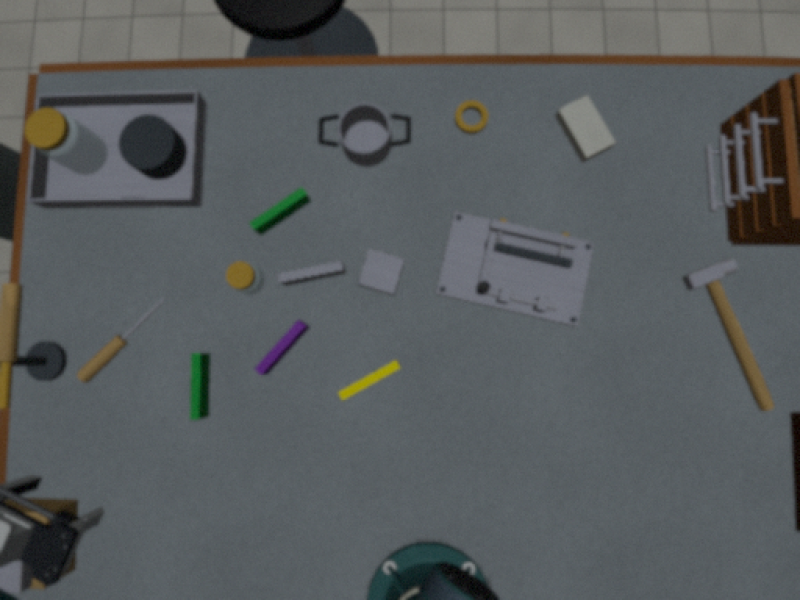

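View pics/a_sc2.png

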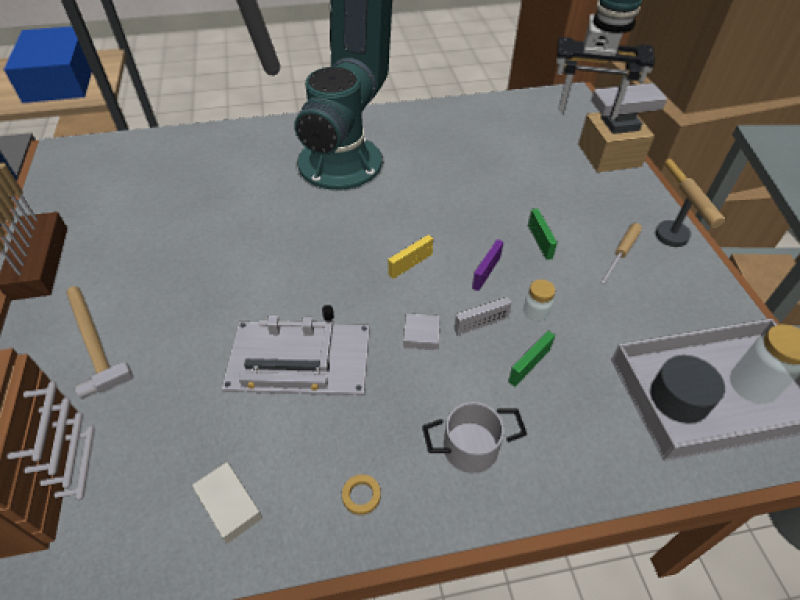

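The top view shows, in 800-wide pixels, the grey plate at about (311,273). The jar is at (241,276), the bench block at (381,271) and the fixture at (515,268), with its knob at (483,287). The bars at (279,210), (199,385), (282,347) and (370,380) are green, green, purple and yellow, so they are decoys. Only the bar at (311,273) is grey steel with holes, and it lies between the jar and the block. I'll confirm it in an enlarged crop.

Run:
```python
from h import *
a=cv2.imread('pics/a_top.png'); b=cv2.imread('pics/a_sc.png')
c1=cv2.resize(a[130:212,140:385],None,fx=3.2,fy=3.2,interpolation=2)
c2=cv2.resize(b[170:255,140:360],None,fx=3.6,fy=3.6,interpolation=2)
w=800; o=np.zeros((c1.shape[0]+c2.shape[0],w,3),np.uint8); o[:c1.shape[0],:c1.shape[1]]=c1; o[c1.shape[0]:,:c2.shape[1]]=c2
o=np.clip(o*1.3,0,255).astype(np.uint8); print(c1.shape,c2.shape); cv2.imwrite('pics/b.png',o)
```

```text
(262, 784, 3) (306, 792, 3)
```

View pics/b.png

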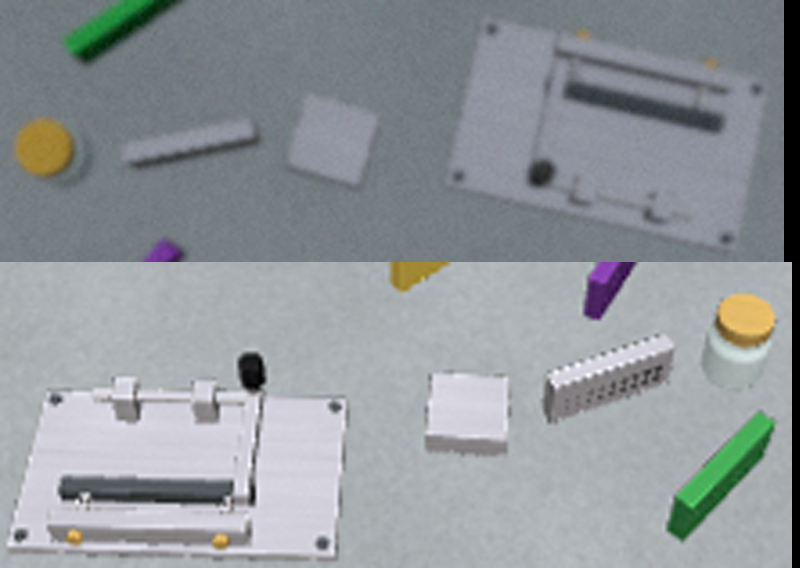

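The crop confirms it: the bar at top-crop (190,141) / scene-crop (610,378) is grey with two rows of holes, so it is the plate. The fixture's base corners in the top crop are (485,20), (768,75), (728,247) and (447,185), and the knob is at (541,172).

```bash
cat >> h.py <<'E'
from scipy.optimize import least_squares
def fitrect(obs, local, x0):
    # obs: list of (p,u,v); local: list of (x,y,z) ; unknown x,y,yaw
    def f(q):
        c,s=np.cos(q[2]),np.sin(q[2]); r=[]
        for (p,u,v),l in zip(obs,local):
            r+=list(proj(p,[q[0]+c*l[0]-s*l[1],q[1]+s*l[0]+c*l[1],l[2]])-[u,v])
        return r
    S=least_squares(f,x0); return S.x,np.round(S.fun,2)
def toW(q,l):
    c,s=np.cos(q[2]),np.sin(q[2]); return np.array([q[0]+c*l[0]-s*l[1],q[1]+s*l[0]+c*l[1],l[2]])
E
python3 - <<'E'
from h import *
P=np.load('top.npy',allow_pickle=True).item(); S=np.load('scene.npy',allow_pickle=True).item()
T=lambda x,y:(P,140+(x+.5)/3.2-.5,130+(y+.5)/3.2-.5)
C=lambda x,y:(S,140+(x+.5)/3.6-.5,170+(y-262+.5)/3.6-.5)
fx=[T(485,20),T(768,75),T(728,247),T(447,185)]
L=[(.075,.125,.01),(.075,-.125,.01),(-.075,-.125,.01),(-.075,.125,.01)]
fs=[C(347,397),C(48,390),C(10,550),C(340,555)]
Ls=[(-.075,.125,.01),(-.075,-.125,.01),(.075,-.125,.01),(.075,.125,.01)]
x0=[.5,-.1,-.2]
print(fitrect(fx,L,x0)); print(fitrect(fs,Ls,x0)); q,r=fitrect(fx+fs,L+Ls,x0); print(q,r)
k=T(541,172); print('knob',atz(*k,.08)); print('pred knob0',toW(q,(-.055,.041,.08)))
R=np.array([[np.cos(q[2]),-np.sin(q[2])],[np.sin(q[2]),np.cos(q[2])]])
print('knob in fix',R.T@(atz(*k,.08)[:2]-q[:2]),R.T@(atz(*C(252,357),.08)[:2]-q[:2]))
for i in [T(122,145),T(126,158),T(252,120),T(258,134)]: print(atz(*i,.048))
for i in [C(546,375),C(553,388),C(673,350),C(665,337)]: print('s',atz(*i,.048))
print('block',[atz(*T(x,y),.024)[:2].round(3) for x,y in[(308,93),(378,112),(357,185),(290,168)]],'jar',atz(*T(44,147),.07))
E
```

```text
(array([ 0.56757371, -0.15013746, -0.21708124]), array([-1.33, -1.39, -0.06,  0.71,  2.33,  0.64, -0.98, -0.06]))
(array([ 0.56756076, -0.14726658, -0.21302141]), array([ 0.74, -0.16, -0.19,  0.5 , -0.47, -0.22, -0.03, -0.18]))
[ 0.56750885 -0.14874234 -0.21547446] [-1.9  -1.31 -0.6   0.66  1.87  0.6  -1.47  0.04  0.3  -0.02 -0.61  0.49
 -1.07 -0.25 -0.65 -0.  ]
knob [ 0.52359089 -0.08479037  0.08      ]
pred knob0 [ 0.52254697 -0.09693086  0.08      ]
knob in fix [-0.05657599  0.05308294] [-0.05875421  0.05363082]
[0.5495971  0.25443805 0.048     ]
[0.53878587 0.2508112  0.048     ]
[0.57035649 0.1471164  0.048     ]
[0.55871203 0.14199722 0.048     ]
s [0.5587185  0.14506993 0.048     ]
s [0.57256818 0.14714043 0.048     ]
s [0.55341915 0.25315623 0.048     ]
s [0.5389173  0.25110375 0.048     ]
block [array([0.597, 0.103]), array([0.581, 0.044]), array([0.519, 0.061]), array([0.534, 0.117])] jar [0.54475026 0.31298324 0.07      ]
```

```bash
python3 -m pendant '[[2.2,-4.2,0,0,0,5.2,1],[2.2,-4.2,0,0,0,5.2,1],[2.2,-4.2,0,0,0,0,1],[2.2,-4.2,0,0,0,0,1],[2.2,-4.2,0,0,0,0,1],[2.2,-4.2,0,0,0,0,1],[2.2,-4.2,0,0,0,0,1],[2.2,-4.2,0,0,0,0,1]]'; python3 -m pendant '[[2.2,-4.2,0,0,0,0,1],[2.2,-4.2,0,0,0,0,1],[2.2,-4.2,0,0,0,0,1],[2.2,-4.2,0,0,0,0,1],[2.2,-4.2,0,0,0,0,1],[2,-4,0,0,0,0,1],[0,0,0,0,0,0,1],[0,0,0,0,0,0,1]]'
python3 - <<'E'
from h import *
o=robot.get_obs(); p=imaging.camera_params('wrist'); a=snap('wrist','c_w.png'); np.save('wc.npy',p,allow_pickle=True)
print(o['time'],o['tool_pos'],o['ee_rot'],o['wrist_force'])
cv2.imwrite('pics/c_w2.png',cv2.resize(a[:,:,::-1],(800,600),interpolation=2))
q=[.5675,-.148,-.2145]
for l in [(.075,.125,.01),(.075,-.125,.01),(-.075,-.125,.01),(-.075,.125,.01),(-.055,.053,.08)]: print(proj(p,toW(q,l))*1.5625)
E
```

```text
time: 0.9
tool_pos: [0.3898, 0.169, 0.1857]
ee_rot: [3.141, -0.0, 2.925]
wrist_force: [1.1, -0.1, -0.3]
width: 0.0935
finger_force: 0.0
time: 1.7
tool_pos: [0.5192, -0.0796, 0.185]
ee_rot: [3.141, -0.002, 2.922]
wrist_force: [-0.2, 0.4, -0.3]
width: 0.0936
finger_force: 0.0
1.7 [ 0.51920915 -0.07960113  0.18497239] [ 3.14080366e+00 -2.43691979e-03  2.92235571e+00] [-0.24311903  0.40720165 -0.32880002]
[478.21491458 424.17999831]
[189.92959322 424.85386173]
[166.67685521 253.87280978]
[486.0142561  252.16981444]
[392.86643692 301.4583708 ]
```

View pics/c_w2.png

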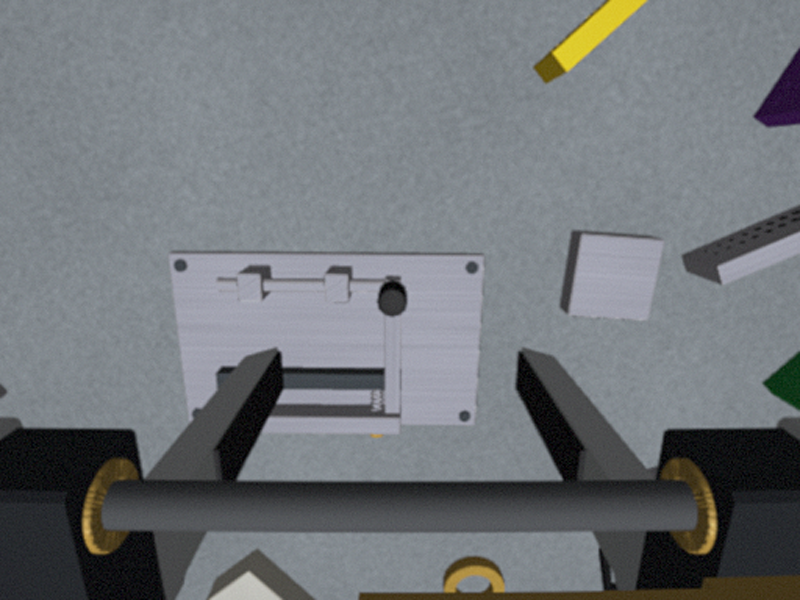

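The wrist view (800-wide) shows the base corners at (171,252), (484,254) and (475,425), the knob top at about (392,299), and the plate and block at the right.

Run:
```python
from h import *
p=np.load('wc.npy',allow_pickle=True).item()
s=lambda x,y:(p,(x+.5)/1.5625-.5,(y+.5)/1.5625-.5)
# left corner = -y ; top = -x
o=[s(171,252),s(484,254),s(475,425)]; L=[(-.075,-.125,.01),(-.075,.125,.01),(.075,.125,.01)]
q,r=fitrect(o,L,[.567,-.148,-.215]); print(q,r)
R=np.array([[np.cos(q[2]),-np.sin(q[2])],[np.sin(q[2]),np.cos(q[2])]])
k=atz(*s(392,300),.08); print(k,R.T@(k[:2]-q[:2]),toW(q,(-.055,.053,.08)))
print('arm right edge y',[R.T@(atz(*s(x,y),.044)[:2]-q[:2]) for x,y in [(400,350),(386,350)]])
print(np.linalg.norm(-np.array(p['R']).T@p['t']-[0.519,-.0796,.185]),-np.array(p['R']).T@p['t'])
a=cv2.imread('pics/c_w.png'); c=a[150:285,95:320]; cv2.imwrite('pics/c_c.png',cv2.resize(c,None,fx=3.5,fy=3.5,interpolation=2))
```

```text
[ 0.56708095 -0.14862588 -0.22803164] [-2.53 -0.21  1.67  0.16  0.92  0.59]
[ 0.52373582 -0.08497648  0.08      ] [-0.05661168  0.0522031 ] [ 0.52548593 -0.08456455  0.08      ]
arm right edge y [array([-0.00792576,  0.05797856]), array([-0.00783266,  0.04750089])]
0.212229200533631 [ 0.44328886 -0.06271618  0.38254491]
```

View pics/c_c.png

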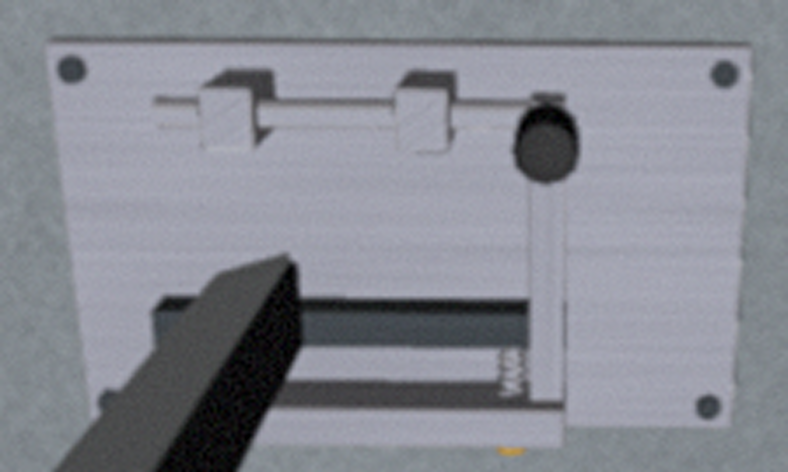

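Run:
```python
from h import *
p=np.load('wc.npy',allow_pickle=True).item()
s=lambda x,y:(p,95+(x+.5)/3.5-.5,150+(y+.5)/3.5-.5)
o=[s(50,44),s(750,46),s(728,427)]; L=[(-.075,-.125,.01),(-.075,.125,.01),(.075,.125,.01)]
o+=[s(201,87),s(257,90),s(254,153),s(203,150),s(395,86),s(450,86),s(449,152),s(397,150)]
for y in(-.061,.003): L+=[(-.066,y,.042),(-.066,y+.018,.042),(-.044,y+.018,.042),(-.044,y,.042)]
q,r=fitrect(o,L,[.567,-.148,-.215]); print(q,r)
R=np.array([[np.cos(q[2]),-np.sin(q[2])],[np.sin(q[2]),np.cos(q[2])]])
k=atz(*s(547,151),.08); print(k,R.T@(k[:2]-q[:2]))
print('arm',[R.T@(atz(*s(x,y),.044)[:2]-q[:2]) for x,y in [(527,240),(565,240)]])
print('fence y end',[R.T@(atz(*s(x,y),.026)[:2]-q[:2]) for x,y in [(154,313),(420,312)]])
```

```text
[ 0.56727059 -0.14872967 -0.22730965] [-2.26 -1.08  2.22 -0.15  2.09  0.85 -1.35 -0.3  -1.46 -1.05  0.7  -0.25
 -0.36  0.48 -0.13  0.39  0.14  0.52  0.79  0.48 -0.07  0.93]
[ 0.52477843 -0.0849746   0.08      ] [-0.05576677  0.05253913]
arm [array([-0.01495919,  0.04564277]), array([-0.01506257,  0.05827215])]
fence y end [array([ 0.02074957, -0.08867343]), array([0.01935972, 0.00687544])]
```

```bash
python3 -m pendant '[[0.5,-0.5,-3,0,0,0,1],[0,0,-3,0,0,0,1],[0,0,-3,0,0,0,0.7],[0,0,-2,0,0,0,0.6],[0,0,-1.2,0,0,0,0.5],[0,0,0,0,0,0,0.4],[0,0,0,0,0,0,0.35],[0,0,0,0,0,0,0.3]]'
python3 - <<'E'
from h import *
o=robot.get_obs(); p=imaging.camera_params('wrist'); a=snap('wrist','d_w.png')
print(o['time'],o['tool_pos'],o['ee_rot'],o['wrist_force'],o['width'])
cv2.imwrite('pics/d_w2.png',cv2.resize(a[:,:,::-1],(640,480),interpolation=2))
E
```

```text
time: 2.55
tool_pos: [0.5257, -0.0841, 0.0659]
ee_rot: [-3.142, 0.003, 2.925]
wrist_force: [0.9, -0.4, 0.4]
width: 0.0493
finger_force: 0.0
2.55 [ 0.52574245 -0.08409345  0.06589836] [-3.14159196  0.00334778  2.92485222] [ 0.94759822 -0.41928512  0.35569971] 0.04927252901168189
```

View pics/d_w2.png

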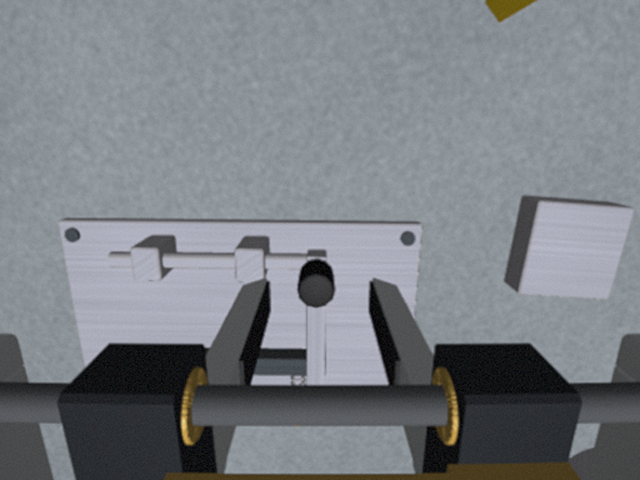

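The wrist view shows the knob at (316,285), centred between the open fingers. Next I close on it and pull.

```bash
python3 -m pendant '[[0,0,0,0,0,0,0.1],[0,0,0,0,0,0,0],[0,0,0,0,0,0,0],[0,0,0,0,0,0,0],[0,0,0,0,0,0,0],[0,0,0,0,0,0,0]]'; python3 -m pendant '[[0.11,0.5,0,0,0,0,0],[0.11,0.5,0,0,0,0,0],[0.11,0.5,0,0,0,0,0],[0.11,0.5,0,0,0,0,0],[0.11,0.5,0,0,0,0,0],[0.11,0.5,0,0,0,0,0],[0,0,0,0,0,0,0]]'
```

```text
time: 3.2
tool_pos: [0.5245, -0.0842, 0.0639]
ee_rot: [3.141, -0.0, 2.924]
wrist_force: [0.5, 0.5, 0.6]
width: 0.0008
finger_force: 0.0
time: 3.9
tool_pos: [0.5313, -0.0534, 0.064]
ee_rot: [3.141, -0.0, 2.925]
wrist_force: [0.3, 0.5, -0.8]
width: 0.0004
finger_force: 0.0
```

Run:
```python
from h import *
o=robot.get_obs(); p=imaging.camera_params('wrist'); a=snap('wrist','e_w.png'); b=snap('scene','e_s.png')
print(o['time'],o['tool_pos'],o['width'])
t=o['tool_pos']; print(proj(p,t)*1.25,proj(p,t-[0,0,.011])*1.25)
S=imaging.camera_params('scene'); print(proj(S,t), proj(S,t-[0,0,.011]))
u,v=proj(S,t).astype(int)
w=cv2.resize(a[:,:,::-1],(512,384)); c=cv2.resize(b[v-40:v+40,u-30:u+27,::-1],None,fx=4.8,fy=4.8,interpolation=2)[:384]
print(u-30,v-40); cv2.imwrite('pics/e.png',np.hstack([w,c]))
```

```text
3.9 [ 0.53129607 -0.05337923  0.06397625] 0.0004493356087895661
[318.64606551 280.8692896 ] [318.6534759  273.77396129]
[221.28934474 200.62703776] [221.55025263 203.03432499]
191 160
```

View pics/e.png

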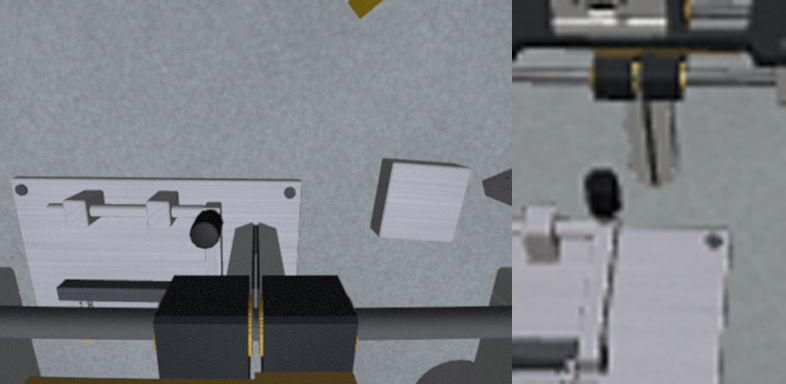

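The fingers closed beside the knob: the knob top is at (206,232) and the closed fingertips are at (256,224). I'll compute the offset.

Run:
```python
from h import *
p=imaging.camera_params('wrist'); o=robot.get_obs(); t=o['tool_pos']
a=cv2.imread('pics/e_w.png'); 
g=cv2.cvtColor(a,6); m=(g[195:260,180:230]<75).astype(np.uint8)
ys,xs=np.nonzero(m); print(xs.min()+180,xs.max()+180,ys.min()+195,ys.max()+195)
k=atz(p,206,234,.08); print('knob',k,'tcp',t)
S=imaging.camera_params('scene')
# triangulate the knob's centre: wrist (206,232) and scene crop (603,180)
for z in(.08,.1,.12): print(z,atz(p,206,234,z), atz(S,191+(603-512)/4.8,160+178/4.8,z))
# tips in scene: crop (655,184)
uv=(191+(655-512)/4.8,160+184/4.8); print('tip scene',uv, 'pred',proj(S,t-[0,0,.011]))
```

```text
190 222 203 247
knob [ 0.52450563 -0.08427116  0.08      ] tcp [ 0.53119218 -0.0540186   0.06400219]
0.08 [ 0.52450563 -0.08427116  0.08      ] [ 0.52554467 -0.08336059  0.08      ]
0.1 [ 0.51682142 -0.07906311  0.1       ] [ 0.54209761 -0.08348248  0.1       ]
0.12 [ 0.50913721 -0.07385507  0.12      ] [ 0.55865054 -0.08360437  0.12      ]
tip scene (220.79166666666666, 198.33333333333334) pred [221.32187955 203.0345205 ]
```

Run:
```python
from h import *
print(robot.tip_extent,[x for x in dir(robot) if not x.startswith('_')])
p=imaging.camera_params('wrist'); o=robot.get_obs(); t=o['tool_pos']; print(o['tool_pos'],o['ee_rot'],o['joint_positions'])
print('wrist px (512) of tool axis at dz', [(dz,proj(p,t+[0,0,dz]).round(1).tolist()) for dz in(-.011,0,.01,.02,.03)])
S=imaging.camera_params('scene'); print([(dz,proj(S,t+[0,0,dz]).round(1).tolist()) for dz in(-.011,0,.01,.02,.03)])
a=cv2.imread('pics/e_w.png'); b=cv2.imread('pics/e_s.png'); c=cv2.imread('pics/d_w.png')
f=lambda i,x,y:cv2.resize(i[y:y+70,x:x+66],None,fx=4,fy=4,interpolation=0)
cv2.imwrite('pics/f.png',np.hstack([f(a,225,200),f(b,190,160),cv2.resize(c[205:275,185:325],None,fx=1.85,fy=4,interpolation=2)]))
```

```text
0.011 ['IKError', 'close_job', 'get_obs', 'tip_extent']
[ 0.53119218 -0.0540186   0.06400219] [-3.14147982e+00 -2.31592785e-05  2.92471679e+00] [-2.07471844e-01  1.08174094e-01  1.59303038e+00 -1.13571672e-04
  1.44041240e+00 -1.56137754e+00]
wrist px (512) of tool axis at dz [(-0.011, [254.9, 219.0]), (0, [254.9, 224.7]), (0.01, [254.9, 230.4]), (0.02, [254.9, 236.6]), (0.03, [254.9, 243.5])]
[(-0.011, [221.3, 203.0]), (0, [221.1, 200.6]), (0.01, [220.8, 198.4]), (0.02, [220.6, 196.1]), (0.03, [220.3, 193.9])]
```

View pics/f.png

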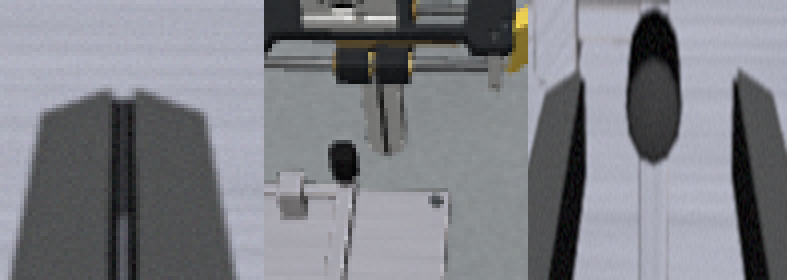

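Run:
```python
from h import *
p=imaging.camera_params('wrist'); t=robot.get_obs()['tool_pos']; S=imaging.camera_params('scene')
ex=np.array([np.cos(.217),-np.sin(.217),0])
for d in(0,.004,.008):
    w=least_squares(lambda z:proj(p,t-ex*d+[0,0,z[0]])[1]-222.5,[0]).x[0]
    s=least_squares(lambda z:proj(S,t+ex*d+[0,0,z[0]])[1]-198.3,[0]).x[0]
    print(d,w,s)
# free x and z shift
for d in (0,.004,.008):
    r=least_squares(lambda q:[proj(p,t+ex*(q[0]-d)+[0,0,q[1]])[1]-222.5,proj(S,t+ex*(q[0]+d)+[0,0,q[1]])[1]-198.3],[0,0]); print(d,r.x)
print('cam',-np.array(p['R']).T@p['t']-t)
```

```text
0 -0.004183066006788033 0.010465882208472556
0.004 0.006121762421877434 0.015415774243067946
0.008 0.016426590854870034 0.020365666496979132
0 [-0.00384116  0.00571255]
0.004 [-0.00243702  0.01240003]
0.008 [-0.00103288  0.0190875 ]
cam [-0.07637778  0.01698137  0.19738604]
```

The two views agree: the real fingertips sit about 19 mm above the reported TCP, not 11 mm below, so they passed just over the knob top. I'll check this by touching the knob's top (z = 80 mm) gently with the closed fingers.

```bash
python3 -m pendant '[[0,0,0.8,0,0,0,0],[-0.35,-1.5,0,0,0,0,0],[-0.35,-1.5,0,0,0,0,0],[0,0,-0.4,0,0,0,0],[0,0,-0.3,0,0,0,0],[0,0,0,0,0,0,0]]'; for i in 1 2; do python3 -m pendant '[[0,0,-0.1,0,0,0,0],[0,0,0,0,0,0,0]]' | egrep 'tool_pos|wrist_f'; done
```

```text
time: 4.6
tool_pos: [0.5234, -0.0841, 0.0639]
ee_rot: [3.141, -0.002, 2.924]
wrist_force: [0.4, 0.4, -0.2]
width: 0.0008
finger_force: 0.0
tool_pos: [0.5241, -0.0838, 0.0638]
wrist_force: [-0.4, 0.6, 0.2]
tool_pos: [0.5242, -0.0839, 0.0629]
wrist_force: [-0.9, -0.7, 0.7]
```

```bash
for i in 1 2 3 ; do python3 -m pendant '[[0,0,-0.1,0,0,0,0],[0,0,0,0,0,0,0]]' | egrep 'tool_pos|wrist_f'; done
```

```text
tool_pos: [0.5242, -0.084, 0.0619]
wrist_force: [-0.7, -0.6, -1.0]
tool_pos: [0.5241, -0.0841, 0.0609]
wrist_force: [-0.1, 0.2, -0.4]
tool_pos: [0.5242, -0.0841, 0.0608]
wrist_force: [-2.2, 1.3, 4.1]
```

Contact came at TCP z = 0.0608, so the fingertips are 19 mm above the reported TCP. I'll use that from here on.

```bash
python3 -m pendant '[[0,0,1,0,0,0,0.3],[0,0,0,0,0,0,0.5],[0,0,0,0,0,0,0.5],[0,0,0,0,0,0,0.5],[0,0,-1.2,0,0,0,0.5],[0,0,-1.2,0,0,0,0.5],[0,0,-1.2,0,0,0,0.5],[0,0,0,0,0,0,0.5]]'; python3 -m pendant '[[0,0,0,0,0,0,0.1],[0,0,0,0,0,0,0],[0,0,0,0,0,0,0],[0,0,0,0,0,0,0],[0,0,0,0,0,0,0]]'
```

```text
time: 6.4
tool_pos: [0.5218, -0.0835, 0.0306]
ee_rot: [3.141, -0.006, 2.924]
wrist_force: [-0.1, 0.5, -0.3]
width: 0.0469
finger_force: 0.0
time: 6.9
tool_pos: [0.5246, -0.085, 0.0347]
ee_rot: [-3.14, 0.001, 2.924]
wrist_force: [-1.3, -2.6, 1.2]
width: 0.0193
finger_force: 30.0
```

```bash
python3 -m pendant '[[0.11,0.49,0,0,0,0,0],[0.11,0.49,0,0,0,0,0],[0.11,0.49,0,0,0,0,0],[0.11,0.49,0,0,0,0,0],[0.11,0.49,0,0,0,0,0],[0.11,0.49,0,0,0,0,0],[0.05,0.2,0,0,0,0,0],[0,0,0,0,0,0,0]]'; python3 -m pendant '[[0.04,0.2,0,0,0,0,0],[0,0,0,0,0,0,0]]' | egrep 'tool|wrist_f|wid'; python3 -m pendant '[[0.04,0.2,0,0,0,0,0],[0,0,0,0,0,0,0]]' | egrep 'tool|wrist_f|wid'
```

```text
time: 7.7
tool_pos: [0.5319, -0.0532, 0.0346]
ee_rot: [-3.14, 0.002, 2.925]
wrist_force: [-0.5, -4.7, 2.6]
width: 0.0194
finger_force: 30.0
tool_pos: [0.5324, -0.0514, 0.0347]
wrist_force: [0.7, -5.4, 1.9]
width: 0.0193
tool_pos: [0.5328, -0.0494, 0.0347]
wrist_force: [-0.0, -5.1, 2.6]
width: 0.0193
```

```bash
for i in 1 2 3; do python3 -m pendant '[[0.02,0.1,0,0,0,0,0],[0,0,0,0,0,0,0]]' | egrep 'tool|wrist_f|wid'; done
```

```text
tool_pos: [0.5329, -0.0488, 0.0347]
wrist_force: [0.1, -5.7, 3.0]
width: 0.0197
tool_pos: [0.5329, -0.0488, 0.0346]
wrist_force: [-0.9, -7.8, 2.9]
width: 0.0195
tool_pos: [0.5329, -0.0488, 0.0347]
wrist_force: [-1.9, -11.1, 1.9]
width: 0.0192
```

The stop is at its hard end: the TCP has stopped moving and the force is rising. I back off slightly, release, rise and go over to the plate.

```bash
python3 -m pendant '[[-0.04,-0.2,0,0,0,0,0],[0,0,0,0,0,0,0.3],[0,0,0,0,0,0,0.5],[0,0,0,0,0,0,0.6],[0,0,4.8,0,0,0,0.8],[0,0,4.8,0,0,-8.4,1],[0.4,4.1,0,0,0,-8.4,1],[0.4,4.1,0,0,0,-8.4,1]]';  python3 -m pendant '[[0.4,4.1,0,0,0,-8.4,1],[0.4,4.1,0,0,0,-8.4,1],[0.4,4.1,0,0,0,-8.4,1],[0.3,4.1,0,0,0,-8.4,1],[0,0,0,0,0,-8.4,1],[0,0,0,0,0,0,1],[0,0,0,0,0,0,1]]'
python3 - <<'E'
from h import *
o=robot.get_obs(); p=imaging.camera_params('wrist'); a=snap('wrist','g_w.png'); np.save('wg.npy',p,allow_pickle=True); snap('top','g_t.png'); snap('scene','g_s.png')
print(o['time'],o['tool_pos'],o['ee_rot'],o['wrist_force'],o['width'])
q=(.556,.1985,.172)
for l in [(.008,.055,.048),(.008,-.055,.048),(-.008,-.055,.048),(-.008,.055,.048)]: print(proj(p,toW(q,l))*1.5625)
cv2.imwrite('pics/g_w2.png',cv2.resize(a[:,:,::-1],(800,600),interpolation=2))
E
```

```text
time: 9.5
tool_pos: [0.5415, 0.0338, 0.1324]
ee_rot: [3.138, 0.003, 2.481]
wrist_force: [0.4, -0.1, -0.6]
width: 0.0718
finger_force: 0.0
time: 10.2
tool_pos: [0.5547, 0.1965, 0.1295]
ee_rot: [-3.141, -0.0, 1.762]
wrist_force: [-0.1, -0.3, -0.4]
width: 0.0937
finger_force: 0.0
10.2 [0.55469672 0.19653572 0.1295113 ] [-3.14051974e+00 -2.24576139e-04  1.76162165e+00] [-0.13927385 -0.33974262 -0.38506063] 0.09365293932992307
[416.62473136 206.14747766]
[411.5147764  383.41240054]
[386.12802947 382.95102881]
[388.49883421 205.59065495]
```

View pics/g_w2.png

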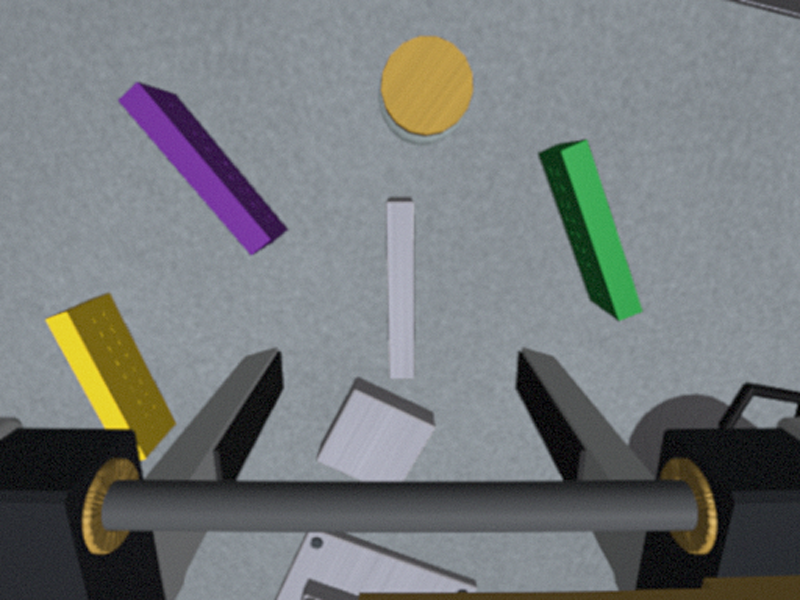

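The wrist view shows the plate's top face with corners (387,201), (414,201), (413,378) and (391,378). The jar lid is at (427,86) and the block at (376,437).

Run:
```python
from h import *
p=np.load('wg.npy',allow_pickle=True).item(); t=robot.get_obs()['tool_pos']
s=lambda x,y:(p,(x+.5)/1.5625-.5,(y+.5)/1.5625-.5)
L=[(-.008,.055,.048),(.008,.055,.048),(.008,-.055,.048),(-.008,-.055,.048)]
q,r=fitrect([s(387,201),s(414,201),s(413,378),s(391,378)],L,[.556,.1985,.172]); print(q,np.degrees(q[2]),r)
print('tcp',t,'closing yaw deg',np.degrees(robot.get_obs()['ee_rot'][2])-90, 'plate - tcp',q[:2]-t[:2])
```

```text
[0.55562331 0.20170792 0.20058407] 11.492620475571833 [-0.38 -0.31  0.39 -0.48  1.1   0.44 -1.12  0.57]
tcp [0.55511719 0.19562972 0.1299719 ] closing yaw deg 10.759548510076627 plate - tcp [0.00050612 0.0060782 ]
```

```bash
python3 -m pendant '[[0,0.6,-3,0,0,0,1],[0,0,-4,0,0,0,0.8],[0,0,-3,0,0,0,0.6],[0,0,-1.8,0,0,0,0.5],[0,0,-0.8,0,0,0,0.5],[0,0,0,0,0,0,0.5],[0,0,0,0,0,0,0.5]]';  python3 -m pendant '[[0,0,0,0,0,0,0.3],[0,0,0,0,0,0,0.1],[0,0,0,0,0,0,0],[0,0,0,0,0,0,0],[0,0,0,0,0,0,0],[0,0,0,0,0,0,0]]'
```

```text
time: 11.05
tool_pos: [0.5562, 0.2022, 0.0054]
ee_rot: [3.139, -0.0, 1.758]
wrist_force: [-0.3, -0.1, 0.4]
width: 0.0495
finger_force: 0.0
time: 11.65
tool_pos: [0.5551, 0.2024, 0.0044]
ee_rot: [3.142, -0.0, 1.758]
wrist_force: [-1.5, -0.2, 1.8]
width: 0.0157
finger_force: 30.0
```

```bash
python3 -m pendant '[[0,0,1,0,0,0,0],[0,0,2,0,0,0,0],[0,0,3,0,0,0,0],[0,0,3,0,0,0,0],[0,0,1,0,0,0,0],[0,-1,0,0,0,-1.4,0],[0.12,-2,0,0,0,-2,0],[0.12,-2.5,0,0,0,-2,0]]';  python3 -m pendant '[[0.2,-3,0,0,0,-2,0],[0.2,-3,0,0,0,-2,0],[0.2,-3,0,0,0,-2,0],[0.2,-3,0,0,0,-2,0],[0.2,-3,0,0,0,-2,0],[0.2,-3,0,0,0,-2,0],[0.2,-3,0,0,0,-2,0],[0.2,-3,0,0,0,-2,0]]'; python3 -m pendant '[[0.2,-2,0,0,0,-2,0],[0,-1.6,0,0,0,0,0],[0,0,0,0,0,0,0],[0,0,0,0,0,0,0]]'
```

```text
time: 12.45
tool_pos: [0.5558, 0.1465, 0.101]
ee_rot: [-3.137, 0.001, 1.663]
wrist_force: [0.9, -0.1, -4.2]
width: 0.016
finger_force: 30.0
time: 13.25
tool_pos: [0.5714, -0.0942, 0.1007]
ee_rot: [-3.136, 0.0, 1.382]
wrist_force: [-0.1, 0.5, -4.1]
width: 0.016
finger_force: 30.0
time: 13.65
tool_pos: [0.5747, -0.1282, 0.1026]
ee_rot: [-3.139, -0.001, 1.349]
wrist_force: [0.8, -1.2, -4.3]
width: 0.0158
finger_force: 30.0
```

```bash
python3 -m pendant '[[0,0,-2,0,0,0,0],[0,0,-2,0,0,0,0],[0,0,-2,0,0,0,0],[0,0,-1.5,0,0,0,0],[0,0,-0.6,0,0,0,0],[0,0,0,0,0,0,0],[0,0,0,0,0,0,0]]';  for i in 1 2 3; do python3 -m pendant '[[0,0,-0.1,0,0,0,0],[0,0,0,0,0,0,0]]'|egrep 'tool|wrist_f'; done
```

```text
time: 14.35
tool_pos: [0.5763, -0.1286, 0.024]
ee_rot: [3.14, 0.0, 1.35]
wrist_force: [0.1, -0.3, -4.5]
width: 0.0158
finger_force: 30.0
tool_pos: [0.5763, -0.1289, 0.0231]
wrist_force: [-1.0, 0.8, -4.8]
tool_pos: [0.5756, -0.1287, 0.0212]
wrist_force: [-0.3, 0.6, -4.8]
tool_pos: [0.5754, -0.1287, 0.0198]
wrist_force: [-0.2, 0.6, -4.7]
```

```bash
python3 -m pendant '[[0,0,-0.2,0,0,0,0],[0,0,-0.1,0,0,0,0],[0,0,0,0,0,0,0]]'|egrep 'tool|wrist_f'; for i in 1 2 3 ; do python3 -m pendant '[[0,0,-0.1,0,0,0,0],[0,0,0,0,0,0,0]]'|egrep 'tool|wrist_f'; done
```

```text
tool_pos: [0.5753, -0.1285, 0.0166]
wrist_force: [-0.2, 0.4, -4.5]
tool_pos: [0.5755, -0.1286, 0.0159]
wrist_force: [-0.2, -0.0, -4.6]
tool_pos: [0.5755, -0.1287, 0.0149]
wrist_force: [0.0, 0.0, -4.3]
tool_pos: [0.5758, -0.1287, 0.0144]
wrist_force: [0.3, 0.3, -2.1]
```

```bash
python3 -m pendant '[[0.044,0.195,0,0,0,0,0],[0.044,0.195,0,0,0,0,0],[0.022,0.098,0,0,0,0,0],[0,0,0,0,0,0,0],[0,0,0,0,0,0,0]]'|egrep 'tool|wrist_f|ee'; for i in 1 2 3 ; do python3 -m pendant '[[0.022,0.098,0,0,0,0,0],[0,0,0,0,0,0,0]]'|egrep 'tool|wrist_f'; done
```

```text
tool_pos: [0.5771, -0.1238, 0.0144]
ee_rot: [3.141, 0.0, 1.35]
wrist_force: [0.1, -0.3, -0.6]
tool_pos: [0.5772, -0.1231, 0.0144]
wrist_force: [0.5, -2.7, -0.3]
tool_pos: [0.5774, -0.1221, 0.0144]
wrist_force: [-0.9, -2.9, 0.4]
tool_pos: [0.5776, -0.1211, 0.0144]
wrist_force: [-0.6, -2.9, 0.7]
```

```bash
for i in 1 2 3 4; do python3 -m pendant '[[0.022,0.098,0,0,0,0,0],[0,0,0,0,0,0,0]]'|egrep 'tool|wrist_f'; done
```

```text
tool_pos: [0.5778, -0.1203, 0.0144]
wrist_force: [-0.6, -3.9, 2.0]
tool_pos: [0.5777, -0.1203, 0.0144]
wrist_force: [-0.9, -5.9, 2.7]
tool_pos: [0.5778, -0.1203, 0.0145]
wrist_force: [-2.4, -9.0, 2.7]
tool_pos: [0.5777, -0.1203, 0.0145]
wrist_force: [-2.8, -9.5, 2.4]
```

```bash
python3 -m pendant '[[-0.022,-0.098,0.1,0,0,0,0],[0,0,0,0,0,0,0]]'|egrep 'tool|wrist_f|ee'; python3 -m pendant '[[0.195,-0.044,0,0,0,0,0],[0.195,-0.044,0,0,0,0,0],[0,0,0,0,0,0,0],[0,0,0,0,0,0,0]]'|egrep 'tool|wrist_f|ee'; for i in 1 2 3 4 5; do python3 -m pendant '[[0.098,-0.022,0,0,0,0,0],[0,0,0,0,0,0,0]]'|egrep 'tool|wrist_f'; done
```

```text
tool_pos: [0.5776, -0.1202, 0.0145]
ee_rot: [3.141, 0.004, 1.349]
wrist_force: [-0.8, -7.4, -0.1]
tool_pos: [0.5783, -0.1204, 0.0145]
ee_rot: [-3.134, 0.004, 1.35]
wrist_force: [-8.1, -7.3, 4.4]
tool_pos: [0.5783, -0.1204, 0.0145]
wrist_force: [-10.3, -7.4, 6.6]
tool_pos: [0.5787, -0.1205, 0.0145]
wrist_force: [-11.5, -6.1, 6.8]
tool_pos: [0.5791, -0.1207, 0.0145]
wrist_force: [-13.0, -5.7, 9.3]
tool_pos: [0.5799, -0.1208, 0.0145]
wrist_force: [-13.5, -6.2, 8.6]
tool_pos: [0.5808, -0.121, 0.0145]
wrist_force: [-14.2, -7.0, 8.5]
```

```bash
python3 -m pendant '[[-0.2,0.045,0,0,0,0,0],[-0.02,-0.1,0.1,0,0,0,0],[0,0,0.1,0,0,0,0],[0,0,0.1,0,0,0,0],[0,0,0,0,0,0,0]]'|egrep 'tool|wrist_f|ee';python3 -m pendant '[[0,0,0.1,0,0,0,0],[0,0,0,0,0,0,0]]'|egrep 'tool|wrist_f|ee'
python3 - <<'E'
from h import *
o=robot.get_obs(); print(o['time'],o['wrist_torque'],o['width'])
p=imaging.camera_params('wrist'); np.save('wh.npy',p,allow_pickle=True); snap('wrist','h_w.png'); snap('scene','h_s.png'); snap('top','h_t.png')
q=(.5667,-.1494,-.222); S=imaging.camera_params('scene'); P=imaging.camera_params('top')
for n,c in(('w',p),('s',S),('t',P)):
  print(n,[proj(c,toW(q,l)).round(1).tolist() for l in [(.02,-.09,.026),(.02,.06,.026),(.034,-.09,.026),(.034,.06,.026),(.0075+.008,-.025,.058),(.0155,.085,.058),(.02,.085,.044)]])
E
```

```text
tool_pos: [0.5806, -0.1209, 0.0147]
ee_rot: [-3.133, 0.002, 1.35]
wrist_force: [-3.6, -5.7, -4.5]
tool_pos: [0.5807, -0.1209, 0.0153]
ee_rot: [-3.133, 0.002, 1.35]
wrist_force: [-3.7, -6.3, -6.9]
20.05 [-1.25519458  0.68487224 -0.01116928] 0.015786245406215475
w [[270.5, 378.2], [274.3, 188.9], [288.8, 378.3], [296.8, 189.0], [266.8, 338.6], [269.5, 157.5], [276.8, 153.4]]
s [[156.7, 229.0], [210.6, 230.3], [155.7, 233.3], [210.1, 234.5], [178.5, 221.6], [218.9, 222.5], [219.1, 226.8]]
t [[364.7, 170.1], [309.6, 157.8], [365.7, 165.0], [310.7, 152.8], [343.1, 164.3], [301.5, 155.0], [301.2, 154.5]]
```

```bash
python3 -m pendant '[[0,0,-0.1,0,0,0,0],[0,0,0,0,0,0,0]]'|egrep 'tool|wrist_f'; for i in 1 2 3 4 ; do python3 -m pendant '[[0.098,-0.022,0,0,0,0,0],[0,0,0,0,0,0,0]]'|egrep 'tool|wrist_f'; done
```

```text
tool_pos: [0.5809, -0.121, 0.0151]
wrist_force: [-3.6, -5.5, -3.9]
tool_pos: [0.5816, -0.1212, 0.0149]
wrist_force: [-3.9, -5.7, -4.1]
tool_pos: [0.5824, -0.1214, 0.0148]
wrist_force: [-5.2, -6.0, -4.1]
tool_pos: [0.5834, -0.1216, 0.0148]
wrist_force: [-5.2, -5.4, -4.3]
tool_pos: [0.5843, -0.1218, 0.0147]
wrist_force: [-5.1, -5.6, -4.3]
```

```bash
cat > st.py <<'E'
from h import *
o=robot.get_obs(); c,s=.9755,-.2202; f=o['wrist_force']; t=o['tool_pos']-[.5667,-.1494,0]
print('fix mm',np.round(1e3*np.array([c*t[0]+s*t[1],-s*t[0]+c*t[1],t[2]]),2),'F',np.round([c*f[0]+s*f[1],-s*f[0]+c*f[1],f[2]],1),'t',round(o['time'],2),'yaw',o['ee_rot'].round(4))
E
python3 -m pendant '[[-0.022,-0.098,0,0,0,0,0],[0,0,0,0,0,0,0]]'>/dev/null; python3 st.py; for i in 1 2 3 4 5; do python3 -m pendant '[[0.098,-0.022,0,0,0,0,0],[0,0,0,0,0,0,0]]'>/dev/null; python3 st.py; done
```

```text
fix mm [12.04 30.86 15.08] F [-2.2 -4.  -6.9] t 21.4 yaw [-3.1343e+00  4.0000e-04  1.3498e+00]
fix mm [12.97 30.84 15.39] F [-3.6 -5.8 -7. ] t 21.6 yaw [-3.1340e+00  7.0000e-04  1.3498e+00]
fix mm [13.64 30.85 15.45] F [-4.7 -5.5 -5.3] t 21.8 yaw [-3.1333e+00  7.0000e-04  1.3497e+00]
fix mm [14.25 30.84 15.43] F [-5.7 -5.2 -5.2] t 22.0 yaw [-3.1324e+00  7.0000e-04  1.3496e+00]
fix mm [14.86 30.86 15.4 ] F [-5.2 -4.7 -4.9] t 22.2 yaw [-3.1315e+00  6.0000e-04  1.3496e+00]
fix mm [15.46 30.86 15.38] F [-7.4 -5.7 -2.9] t 22.4 yaw [-3.1306e+00  6.0000e-04  1.3495e+00]
```

```bash
python3 -m pendant '[[0,0,-0.1,-0.13,-0.6,0,0],[0,0,0,0,0,0,0]]'>/dev/null; python3 st.py; for i in 1 2; do python3 -m pendant '[[0,0,-0.1,0,0,0,0],[0,0,0,0,0,0,0]]'>/dev/null; python3 st.py; done
```

```text
fix mm [16.19 30.89 14.96] F [-5.4 -4.5 -3.7] t 22.6 yaw [3.1396e+00 5.0000e-04 1.3491e+00]
fix mm [16.48 30.85 14.5 ] F [-7.1 -4.5 -1.2] t 22.8 yaw [3.1392e+00 5.0000e-04 1.3491e+00]
fix mm [16.57 30.83 14.46] F [-8.7 -5.7  1.9] t 23.0 yaw [3.1388e+00 6.0000e-04 1.3492e+00]
```

```bash
python3 -m pendant '[[0,0,0.07,0.03,0.15,0,0],[0,0,0,0,0,0,0]]'>/dev/null; python3 st.py; for i in 1 2 3; do python3 -m pendant '[[0.098,-0.022,0,0,0,0,0],[0,0,0,0,0,0,0]]'>/dev/null; python3 st.py; done
python3 - <<'E'
from h import *
p=imaging.camera_params('wrist'); np.save('wi.npy',p,allow_pickle=True); a=snap('wrist','i_w.png'); b=snap('scene','i_s.png')
c1=cv2.resize(a[110:384,195:345,::-1],None,fx=2.15,fy=2.15,interpolation=2)[:589]
c2=cv2.resize(b[185:250,135:230,::-1],None,fx=5,fy=5,interpolation=2); h0=cv2.imread('pics/a_sc.png')[185:250,135:230]; c3=cv2.resize(h0,None,fx=5,fy=5,interpolation=2)
r=np.vstack([c2,c3])[:589]; r=np.vstack([r,np.zeros((max(0,589-len(r)),r.shape[1],3),np.uint8)])
o=np.hstack([c1,r])[:, :800]; print(c1.shape,o.shape); cv2.imwrite('pics/i.png',o)
E
```

```text
fix mm [16.5  30.85 14.45] F [-7.5 -5.3 -0.4] t 23.2 yaw [-3.1413e+00  6.0000e-04  1.3491e+00]
fix mm [16.66 30.83 14.46] F [-9.5 -5.2  1.1] t 23.4 yaw [-3.1394e+00  6.0000e-04  1.3492e+00]
fix mm [17.   30.8  14.45] F [-10.9  -4.4   1.8] t 23.6 yaw [-3.1379e+00  7.0000e-04  1.3492e+00]
fix mm [17.56 30.83 14.47] F [-11.7  -5.    3.3] t 23.8 yaw [-3.1369e+00  7.0000e-04  1.3493e+00]
(589, 322, 3) (589, 797, 3)
```

View pics/i.png

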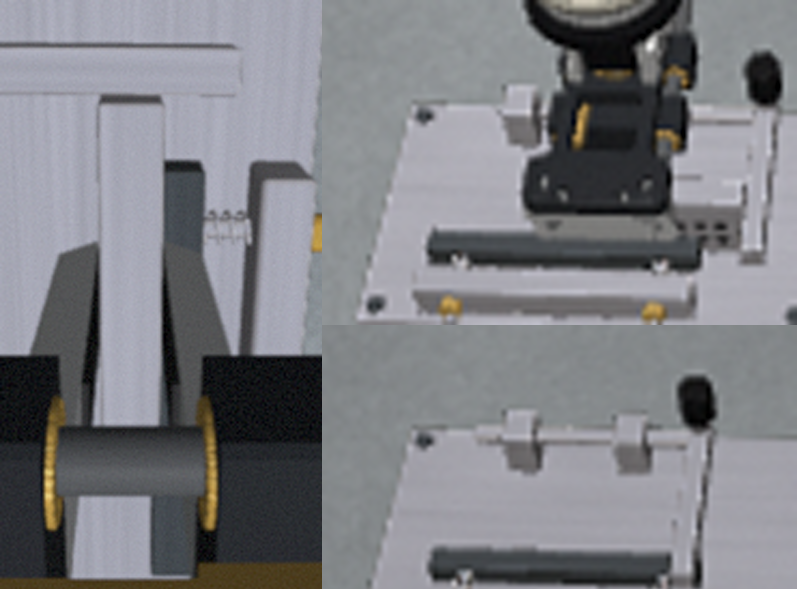

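The last view shows the plate end touching the cross arm (crop (130,96)), its broad side along the fence, and the fence moved back, with its rear edge at crop x of about 204 and the housing edge at about 262. I'll measure the fence travel from these.

Run:
```python
from h import *
p=np.load('wi.npy',allow_pickle=True).item()
c,s=.9755,-.2202; O=np.array([.5667,-.1494])
F=lambda X:(np.array([[c,s],[-s,c]])@(X[:2]-O)*1e3).round(2)
w=lambda x,y,z:F(atz(p,195+(x+.5)/2.15-.5,110+(y+.5)/2.15-.5,z))
print('fence back',w(204,174,.026),w(204,240,.026),'fence end y 60')
print('housing',w(262,181,.034),w(256,340,.034),'true 54')
print('plate top edges',w(98,103,.058),w(163,103,.058),w(160,250,.058),'arm face',w(150,95,.044))
# subpixel row gradients, scene: fence band, first vs now at same column
for f in('a_sc','g_s','i_s'):
    g=cv2.cvtColor(cv2.imread(f'pics/{f}.png'),6).astype(float)
    r=[]
    for x0 in(160,172,196):   # columns along the fence
        col=g[220:246,x0:x0+5].mean(1); d=np.diff(col); i=np.argmin(d[:14]); k=np.arange(max(i-2,0),i+3); wt=np.clip(-d[k],0,None); r.append(220.5+(k*wt).sum()/wt.sum())
    print(f,np.round(r,2))
S=imaging.camera_params('scene'); print('px per 12mm',[proj(S,np.r_[O+np.array([[c,-s],[s,c]])@[x,-.05],.026])[1].round(2) for x in(.02,.032)])
```

```text
fence back [39.66 59.02] [40.3  38.62] fence end y 60
housing [54.98 59.23] [55.96  9.81] true 54
plate top edges [10.91 84.9 ] [26.05 84.93] [25.83 48.24] arm face [23.36 84.68]
a_sc [229.25 229.39 230.2 ]
g_s [229.26 229.38 230.21]
i_s [230.85 231.   232.56]
px per 12mm [np.float64(229.37), np.float64(232.99)]
```

```bash
python3 -m pendant '[[0,0,0.08,-0.05,-0.25,0,0],[0,0,0,0,0,0,0]]'>/dev/null; python3 st.py; for i in 1 2; do python3 -m pendant '[[0.06,-0.013,0,0,0,0,0],[0,0,0,0,0,0,0]]'>/dev/null; python3 st.py; done
```

```text
fix mm [17.64 30.84 14.46] F [-10.1  -4.6  -0.3] t 24.1 yaw [3.1414e+00 4.0000e-04 1.3490e+00]
fix mm [17.78 30.83 14.46] F [-11.4  -4.8   1.4] t 24.3 yaw [-3.1404e+00  5.0000e-04  1.3491e+00]
fix mm [18.07 30.83 14.44] F [-11.5  -4.5   2.3] t 24.5 yaw [-3.1396e+00  5.0000e-04  1.3491e+00]
```

```bash
python3 -m pendant '[[0.05,-0.011,0.03,0,-0.1,0,0],[0,0,0,0,0,0,0],[0,0,0,0,0,0,0],[0,0,0,0,0,0,0]]'; python3 st.py
python3 - <<'E'
from h import *
snap('scene','k_s.png'); snap('wrist','k_w.png')
for f in('a_sc','i_s','k_s'):
    g=cv2.cvtColor(cv2.imread(f'pics/{f}.png'),6).astype(float); r=[]
    for x0 in(160,164,168,172):
        col=g[220:246,x0:x0+5].mean(1); d=np.diff(col); i=np.argmin(d[:14]); k=np.arange(max(i-2,0),i+3); wt=np.clip(-d[k],0,None); r.append(220.5+(k*wt).sum()/wt.sum())
    print(f,np.round(r,2))
g=cv2.imread('pics/k_s.png'); a=cv2.imread('pics/a_sc.png')
# jar and block unmoved: image difference around them
p=imaging.camera_params('scene')
for n,X in(('jar',(.545,.313,.035)),('block',(.558,.081,.024))):
    u,v=proj(p,X).astype(int); print(n,(cv2.absdiff(a,g)[v-14:v+14,u-14:u+14].max(2)>45).mean())
E
```

```text
time: 24.9
tool_pos: [0.5914, -0.1233, 0.0145]
ee_rot: [-3.141, 0.0, 1.349]
wrist_force: [-12.1, -3.0, 0.0]
width: 0.0156
finger_force: 30.0
fix mm [18.34 30.87 14.49] F [-11.1  -5.6   0. ] t 24.9 yaw [-3.1409e+00  1.0000e-04  1.3491e+00]
a_sc [229.25 229.19 229.48 229.39]
i_s [230.85 230.93 230.99 231.  ]
k_s [231.02 231.03 231.21 231.2 ]
jar 0.0
block 0.0
```

```bash
python3 -m pendant '[[0,0,0,0,0,0,0],[0,0,0,0,0,0,0],[0,0,0,0,0,0,0],[0,0,0,0,0,0,0],[0,0,0,0,0,0,0]]'>/dev/null; python3 st.py; python3 -c "
from bench import robot
print(robot.close_job())"
```

```text
fix mm [18.32 30.86 14.46] F [-11.8  -5.6   1.3] t 25.5 yaw [-3.1408e+00  1.0000e-04  1.3491e+00]
the job is handed in; nothing more can be done
None
```

The job is handed in at about 25.5 s: the stop is at its hard end, and the plate stands on the base, touching the cross arm and flat to within what I could measure against the fence. The arm still holds it there with the fence pushed back about 5.9 mm (roughly 7.7 N by the spring rate; the wrist reads about 12 N including friction), and the jar and bench block have not moved.

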